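# Close a glue joint in the squeeze-handle bar clamp and hold it

### The job

Two pine boards lie with a gap between them in the bar clamp on the workbench. Pump the clamp's pair of squeeze handles until its sprung pad has closed the boards up against the fence and is itself pressed about halfway in, gently: the pad must never bottom out. Touch only the handles, not the jaw, pad or boards, leave everything else on the bench where it is, and finish while still squeezing the handles, because the clamp does not lock and lets go when they are released.

Things in the scene. Friction and masses are not known exactly. Their poses are not given: they have to be found in the camera images.
- press: the bar clamp, screwed to the bench: plywood base 315 x 130 x 12 mm (x -60 to +255), steel housing (74 x 54 mm, top 68 mm above the bench), fence at one end, two black squeeze handles at the other. Origin on the bench top under the middle of the housing; +x is the pressing direction (housing towards fence), z up. Does not move
- grip (a point): point midway between the two squeeze handles, 58 mm above the bench, fixed to the clamp, axes as the clamp's. A gripper takes both handles here from above, fingers on their outer faces, closing along this y. Across their outer faces they measure 64 mm released, 36 mm fully squeezed. Below is open bench, and between them the clamp's bar (18 mm wide, tops out at 37 mm)
- handle_left (a joint): squeeze angle of the +y handle (rad), 0 released to 0.165 fully squeezed; the other handle mirrors it by linkage, so pushing either or both works both. Squeezing advances the jaw 0.136 m per rad through a 7 mm ratchet (up to about 9 mm is lost before it bites; a full stroke gives 14 mm, at most 21); as the handles open again the jaw stays
- handle_left_grip (a point): point inside the +y handle at its grip, moves with it. Each handle is 70 mm long in x, 12 mm thick and spans heights 39 to 75 mm. A spring reopens them: about 3 N at the grip released, 5 N squeezed; up to about 20 N in all with the pad pressed
- handle_right_grip (a point): point inside the -y handle at its grip, moves with it
- jaw (a joint): how far the steel jaw has advanced along the clamp's +x (m), 0 fully back to 0.078. A 2 N brake holds it where it is when unloaded, but the pad's spring pushes it back when the handles are let go under load, until the pad is only 2 to 3 mm in
- jaw_front (a point): middle of the steel jaw's front face, 26 mm above the bench. The jaw head is 28 x 66 mm in plan, top 59 mm above the bench
- pad (a joint): how far the sprung wooden pad in front of the jaw is pressed in towards it (m): 0 free (24 mm from jaw front to pad face), 0.020 bottomed (4 mm); spring 600 N/m without preload, so halfway (0.010) is 6 N
- pad_face (a point): middle of the pad's pressing face (56 x 20 mm), 26 mm above the bench; the pad is an 8 mm thick wooden plate
- fence_face (a point): middle of the fence's face that looks at the jaw, 235 mm from the clamp's origin along its x, 26 mm above the bench
- board_thick: thicker loose pine board, 50 x 110 x 28 mm, lying flat on the clamp's base between pad and fence, long side across the pressing direction; origin in the middle of its underside, x along the 50 mm. Either board may be the one beside the fence
- board_thin: thinner loose pine board, 45 x 95 x 20 mm, lying likewise beside the other; origin in the middle of its underside, x along the 45 mm
- glue_bottle: upright white glue bottle with an orange tip, 43 x 62 x 178 mm, bystander; origin in the middle of its underside
- tape_roll: roll of black tape, 55 x 54 x 20 mm, bystander; origin in the middle of its underside
- pencil: pencil 111 mm long, 8 mm thick, bystander; origin in the middle of its underside
- spare_battery: black tool battery, 66 x 109 x 54 mm, bystander; origin in the middle of its underside
- sanding_block: cork sanding block, 64 x 112 x 31 mm, bystander; origin in the middle of its underside
There are look-alikes about, which are no part of the job. Leave any orange look-alike of the board_thick alone.

How it is judged:
By the outcome, as a careful person would: the job done as asked, in the order asked, and still so for the second after the job is handed in, while the arm keeps its last pose, push and grip.
It also fails if it takes over 51 s, if anything falls off the work surface, if the arm or the gripper's body presses on something with over 40 N, if the wrist force passes 120 N, or if a joint passes its speed limit or range.

### The arm

A 7-joint arm with a two-finger parallel gripper is mounted at the origin on a cart in front of the work surface, level with it; the furniture and walls round the work are solid. World frame = base frame: x ahead of the robot, y to its left, z up, the work surface at z = 0. Lengths are in m, angles in degrees, forces in N, time in s.
With the tool pointing down it reaches from about 0.4 to 0.9 m from the base axis. Payload 5.5 kg.
Tool frame: the origin (TCP) lies between the finger pads; the fingertips stand 25 mm ahead of it and the grasp point (between the pads) lies 6 mm ahead of it; z points along the fingers, y is the line along which they close (so a half turn about z gives the same grasp; the last joint's range is limited). The gripper opens to 85 mm and grips with 20 to 120 N. Pads are 22 mm wide; open, the fingers measure 114 mm over their backs; the gripper's body (76 mm by 85 mm) begins 54 mm behind the grasp point. The pads swing forward as they close: fully open they stand 13 mm farther back than shut.
Start: joints at [85.21, 28.699, -24.465, 88.831, 12.651, 65.22, -12.049], TCP at [0.221, -0.611, 0.256] pointing down, gripper open.
Joint ranges: [-164.97, 164.97], [-17.58, 116.51], [-87.97, 89.64], [11.32, 138.91], [-80.73, 260.73], [10.89, 115.49], [-147.41, 147.41]. Speed limits (degrees/s): [147.25, 147.25, 180, 180, 180, 180, 180].

### API

Orientations are given as a 3x3 rotation matrix whose columns are the frame's x, y, z axes.
In Python, from plant import status, cams, job_done gives the robot as it stands.
- The arm moves only by the tool arm_command, never from a script. Its argument "targets" is a list of rows, each a list of 7 numbers: the shift along the tool's x, y, z in cm, then the turn, a rotation vector about the tool's x, y, z in degrees, then the opening, from 0 (shut) to 1 (fully open). In form: [[tx, ty, tz, wx, wy, wz, grip], ...]. A call has 1 to 8 rows; each row shifts and turns the commanded pose from where the row before left it, along the tool's axes as they then stand; what a row does not reach is not made up. A row lasts 1/10 s, in which the tool goes at most 50 mm and 8.59 degrees, less where a joint would pass 70% of its speed; a pose out of reach is approached as far as the arm can. A call is refused whole if a number of a shift passes 5 or a number of a turn 8.59, either way. A call with a gripper value outside its range is refused whole. The fingers move at their own pace and stop on an object; the grip force is fixed at half the most. Time passes only in rows, so rows that do not move let the fingers close. It gives the time, the measured TCP pose, the force, the opening and the grip force at its end, in the units of the state.
- status.get_state(): the state, without advancing time (a new reading comes with each control period).
- cams.read_camera(name): name is "scene" or "side" or "wrist"; returns the picture (384x512x3 uint8, red, green, blue); there is no depth.
- cams.camera_info(name): a dict with "fx", "fy", "cx", "cy" (pixels), "R" (3x3) and "t" (3): a world point X has camera coordinates R X + t. Camera axes: x right, y down, z forward; pixel columns grow to the right and rows downward; lengths in m; the calibration is good to about 2 mm. A picture is of the moment at which its call begins: read the wrist's pose just before it. camera_info takes no time and is no camera call; for the wrist camera it gives the pose at the moment of the call.
- job_done(): hands the job in; it is judged then, once.
The state is a dict: "time_s": time; "qpos": joint angles; "joint_vel": joint speeds; "joint_torque": joint torques, N m; "position": TCP position; "orientation": TCP orientation; "wrist_force": force on the tool from outside, world axes, zero at the start; "torque": the same for the moment, N m; "gripper_width": opening from 0.0 (shut) to 1.0 (fully open); "grip_force": force on a finger pad.
Only numpy, scipy, OpenCV 4.12 (cv2) and the standard library are available. Lean on these libraries where they do the work, as an engineer would, in place of code of your own. Each camera call takes 0.05 s, during which the arm holds its last target. There are 200 camera calls.

## Working session

There is one attempt and no reset: what is moved stays moved. The work goes in short steps, Python scripts to look and compute and a tool call to move; the robot and the scene stay as the last step left them, time stands still between calls to the robot, and variables do not carry over. Pictures are saved under pics/ and viewed, at most 10 in all, crops included, and the job is handed in when it is done.

Besides the shell and the picture viewer there is one more tool, called after ">>>" as a command line: name --pt "numbers of a row" for each row, then --argument value for the rest. arm_command: Moves the arm, as the interface text tells. Its arguments: {"type":"object","properties":{"targets":{"type":"array"}},"required":["targets"]}

```bash
mkdir -p pics
python3 - <<'E'
from plant import status,cams
import cv2,numpy as np
s=status.get_state();print(s['position'],s['orientation'],s['time_s'],s['gripper_width'])
for n in ['scene','side']:
    i=cams.camera_info(n);print(n,i)
    cv2.imwrite(f'pics/{n}0.png',cams.read_camera(n)[:,:,::-1])
E
```

```text
[ 0.22064384 -0.61071074  0.25522477] [[ 9.40459397e-01  3.39905507e-01 -6.07664954e-04]
 [ 3.39906043e-01 -9.40457490e-01  1.89507483e-03]
 [ 7.26633138e-05 -1.98878992e-03 -9.99998020e-01]] 0.0 1.0002140253792615
scene {'fx': 455.06236899013766, 'fy': 455.06236899013766, 'cx': 248.12363600050406, 'cy': 186.16870889241176, 'R': array([[-0.80559714, -0.59232331,  0.01289773],
       [-0.46301377,  0.61584751, -0.63745595],
       [ 0.36963698, -0.51950452, -0.77037884]]), 't': array([0.4459694 , 0.33134542, 1.36496171])}
side {'fx': 471.6000673508038, 'fy': 471.6000673508038, 'cx': 258.1067009870433, 'cy': 190.01489271890728, 'R': array([[-0.92309788, -0.38420258,  0.01669353],
       [-0.25151033,  0.57031029, -0.78197744],
       [ 0.29091726, -0.72604032, -0.62308314]]), 't': array([0.49593678, 0.19237976, 1.19353654])}
```

View pics/scene0.png

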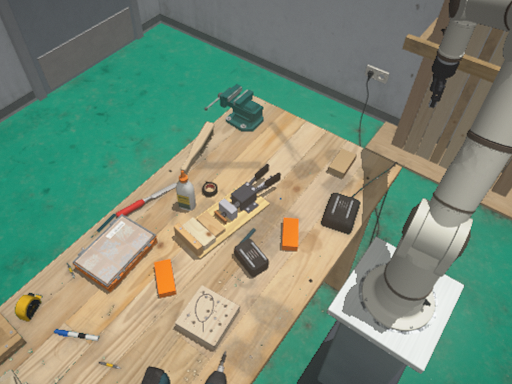

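View pics/side0.png

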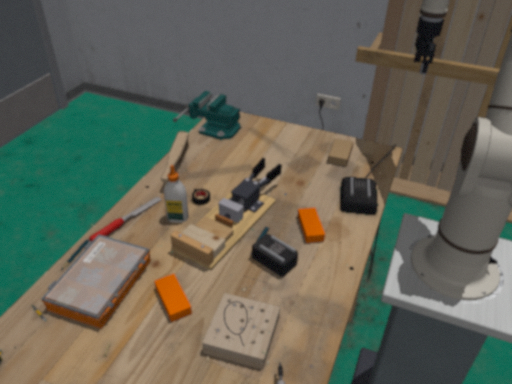

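The scene view shows the clamp at about (225,215), with its handles at (268,180) and the fence end at (190,235). The side view shows the handles at (265,172). I'll enlarge both for feature pixels.

Run:
```python
import cv2,numpy as np
a=cv2.imread('pics/scene0.png')[155:265,165:295]; b=cv2.imread('pics/side0.png')[150:270,160:290]
f=lambda m:cv2.resize(m,None,fx=3,fy=5 and 3,interpolation=cv2.INTER_CUBIC)
a=cv2.resize(a,(780,660),interpolation=cv2.INTER_CUBIC)[:600]
cv2.imwrite('pics/c1.png',a)
```

```text
(no output)
```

View pics/c1.png

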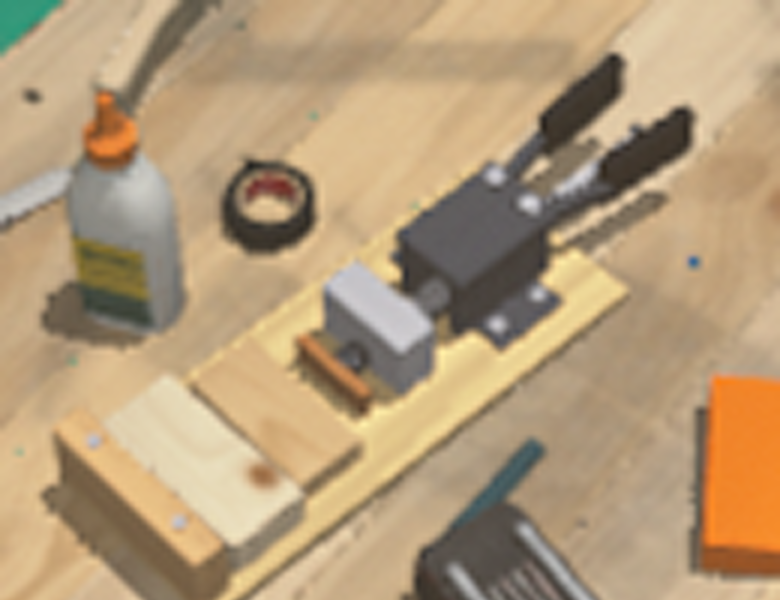

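Features in crop coordinates (pixel = 165+u/6, 155+v/6):
- Housing top corners: (400,237), (492,165), (550,228), (460,300).
- Handle tops: about (580,95) and (645,143).
- Base near edge: (628,292) to (240,597).

```bash
cat > h.py <<'E'
import numpy as np
from plant import cams,status
def ray(i,u,v,z):
    R,t=np.array(i['R']),np.array(i['t']); C=-R.T@t
    d=R.T@np.array([(u-i['cx'])/i['fx'],(v-i['cy'])/i['fy'],1]); return C+d*(z-C[2])/d[2]
E
python3 - <<'E'
from h import *
i=cams.camera_info('scene')
f=lambda u,v,z:ray(i,165+u/6,155+v/6,z)
H=np.array([f(*p,.068) for p in [(400,237),(492,165),(550,228),(460,300)]])
print('housing',H.mean(0),np.linalg.norm(np.roll(H,-1,0)-H,axis=1))
A,B=f(582,92,.075),f(648,138,.075);print(A,B,(A+B)/2,np.linalg.norm(A-B))
e0,e1=f(628,292,.012),f(240,597,.012);d=e1-e0
print(np.linalg.norm(d),'dir',np.degrees(np.arctan2(d[1],d[0])))
d=H[0]-H[1]+H[3]-H[2];print(np.degrees(np.arctan2(d[1],d[0])))
d=H.mean(0)-(A+B)/2;print(np.linalg.norm(d[:2]),np.degrees(np.arctan2(d[1],d[0])))
w=cams.camera_info('wrist');s=status.get_state()
R=np.array(w['R']);C=-R.T@np.array(w['t']);T=np.array(s['orientation'])
print('cam in tool',T.T@(C-s['position']),T.T@R.T,w['fx'])
E
```

```text
housing [0.5696978  0.00123507 0.068     ] [0.07357027 0.05599739 0.07125016 0.05521065]
[ 0.57904838 -0.11436626  0.075     ] [ 0.52867969 -0.10836059  0.075     ] [ 0.55386404 -0.11136342  0.075     ] 0.05072546855254825
0.2928030915459437 dir 80.43028658925503
82.149441499125
0.11370632310585765 81.99547277427949
cam in tool [ 8.03673774e-02  1.16665133e-04 -1.16783608e-01] [[ 6.26869786e-04 -9.49941216e-01 -3.12428059e-01]
 [ 9.99999792e-01  6.42530305e-04  5.28237947e-05]
 [ 1.50564997e-04 -3.12428028e-01  9.49941422e-01]] 292.9718427220004
```

>>> arm_command --pt "3.7 -2.7 0 0 0 0 1" --pt "3.7 -2.7 0 0 0 0 1" --pt "3.7 -2.7 0 0 0 0 1" --pt "3.7 -2.7 0 0 0 0 1" --pt "3.7 -2.7 0 0 0 0 1" --pt "3.7 -2.7 0 0 0 0 1" --pt "3.7 -2.7 0 0 0 0 1" --pt "3.7 -2.7 0 0 0 0 1"

```text
time_s: 0.9
position: [0.4264, -0.3058, 0.2562]
orientation: [[0.941, 0.34, -0.0], [0.34, -0.941, -0.0], [-0.0, -0.0, -1.0]]
wrist_force: [1.9, 0.0, 0.3]
gripper_width: 0.999
grip_force: 0.0
```

>>> arm_command --pt "0 0 0 0 0 -7.8 1" --pt "0 0 0 0 0 -7.8 1" --pt "0 0 0 0 0 -7.8 1" --pt "0 0 0 0 0 -7.8 1" --pt "0 0 0 0 0 -7.8 1" --pt "0 0 0 0 0 -7.8 1" --pt "0 0 0 0 0 -7.8 1" --pt "0 0 0 0 0 -7.4 1"

```text
time_s: 1.7
position: [0.4256, -0.3074, 0.2559]
orientation: [[0.136, 0.991, -0.001], [0.991, -0.136, 0.0], [0.0, -0.001, -1.0]]
wrist_force: [-0.1, 0.4, -0.1]
gripper_width: 1.0
grip_force: 0.0
```

>>> arm_command --pt "3.5 1.7 0 0 0 0 1" --pt "3.5 1.7 0 0 0 0 1" --pt "3.5 1.7 0 0 0 0 1" --pt "3.5 1.7 0 0 0 0 1" --pt "3.5 1.7 0 0 0 0 1" --pt "3.5 1.7 0 0 0 0 1" --pt "0 0 0 0 0 0 1" --pt "0 0 0 0 0 0 1"

```text
time_s: 2.5
position: [0.5566, -0.1128, 0.2559]
orientation: [[0.138, 0.99, -0.001], [0.99, -0.138, 0.0], [0.0, -0.001, -1.0]]
wrist_force: [-1.0, -0.1, -0.1]
gripper_width: 1.0
grip_force: 0.0
```

Run:
```python
from h import *
import cv2,json
s=status.get_state();i=cams.camera_info('wrist');im=cams.read_camera('wrist')[:,:,::-1]
print(s['position'],s['time_s'])
json.dump({k:np.array(v).tolist() for k,v in i.items()},open('w1.json','w'))
cv2.imwrite('pics/w1.png',im); cv2.imwrite('pics/w1b.png',cv2.resize(im,(768,576)))
```

```text
[ 0.55656929 -0.1127591   0.25586518] 2.5
```

View pics/w1b.png

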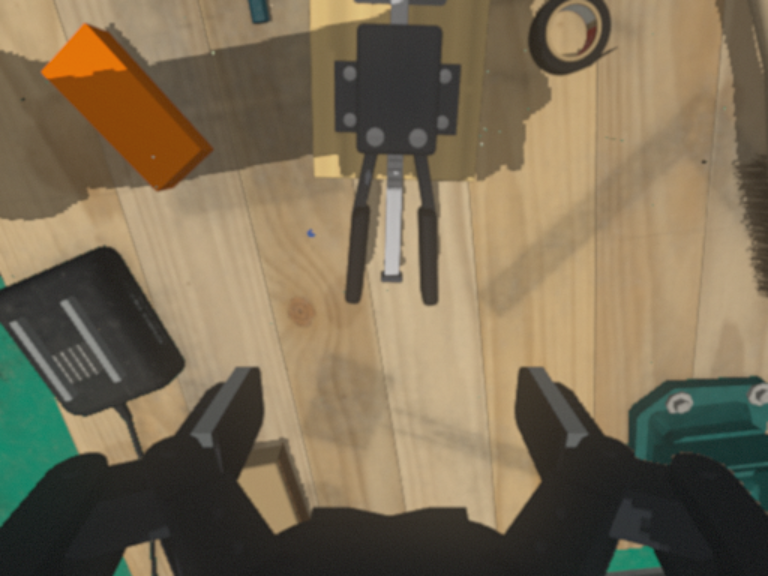

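The wrist view (768 wide) shows these:
- Handle tops: left (364,208) to (353,300), right (427,208) to (430,303).
- Housing top: (358,26), (441,26), (438,153), (358,150).

Run:
```python
from h import *
import json
i=json.load(open('w1.json'));s=status.get_state();T=np.array(s['orientation']);p=s['position']
f=lambda u,v,z:ray(i,u/1.5,v/1.5,z)
L=[f(364,208,.075),f(354,300,.075)];R=[f(427,208,.075),f(430,301,.075)]
H=np.array([f(*q,.068) for q in [(358,26),(441,26),(438,153),(358,150)]])
print(np.linalg.norm(np.roll(H,-1,0)-H,axis=1),np.linalg.norm(L[0]-L[1]),np.linalg.norm(R[0]-R[1]))
g=sum(L+R)/4;c=H.mean(0);d=c-g;print('grip',g,'hous',c,np.linalg.norm(d[:2]),np.degrees(np.arctan2(d[1],d[0])))
d=H[0]-H[3]+H[1]-H[2];print(np.degrees(np.arctan2(d[1],d[0])))
print('toolyaw',np.degrees(np.arctan2(T[1,0],T[0,0])))
for n,q in dict(L0=L[0],L1=L[1],R0=R[0],R1=R[1],g=g,c=c).items(): print(n,T.T@(q-p))
```

```text
[0.0508046  0.07457521 0.05320094 0.07268077] 0.06675171501878426 0.06710935671199082
grip [ 0.5604886 -0.1108073  0.075    ] hous [ 0.57804688 -0.00574497  0.068     ] 0.10651941182918544 80.51226792787104
81.76506741556356
toolyaw 81.89208314938608
L0 [ 0.03752286 -0.01620234  0.18074866]
L1 [-0.02872725 -0.02437011  0.18078911]
R0 [0.03766427 0.02633137 0.18069575]
R1 [-0.02931282  0.03054264  0.18072115]
g [0.00428676 0.00407539 0.18073867]
c [0.11077848 0.00664901 0.18768678]
```

>>> arm_command --pt "4 0.4 0 0 0 1.2 1" --pt "4 0 0 0 0 0 1" --pt "4 0 0 0 0 0 1" --pt "4 0 0 0 0 0 1" --pt "4 0 0 0 0 0 1" --pt "0 0 0 0 0 0 1" --pt "0 0 0 0 0 0 1"

```text
time_s: 3.25
position: [0.5918, 0.0822, 0.256]
orientation: [[0.162, 0.987, -0.001], [0.987, -0.162, -0.001], [-0.001, -0.001, -1.0]]
wrist_force: [-0.0, -0.8, -0.1]
gripper_width: 1.003
grip_force: 0.0
```

Run:
```python
from h import *
import cv2,json
s=status.get_state();i=cams.camera_info('wrist');im=cams.read_camera('wrist')[:,:,::-1]
d={k:np.array(v).tolist() for k,v in i.items()};d['T']=np.array(s['orientation']).tolist();d['p']=list(map(float,s['position']))
json.dump(d,open('w2.json','w'))
cv2.imwrite('pics/w2.png',im); cv2.imwrite('pics/w2b.png',cv2.resize(im[:300,100:420],(640,600),interpolation=cv2.INTER_CUBIC))
```

```text
(no output)
```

View pics/w2b.png

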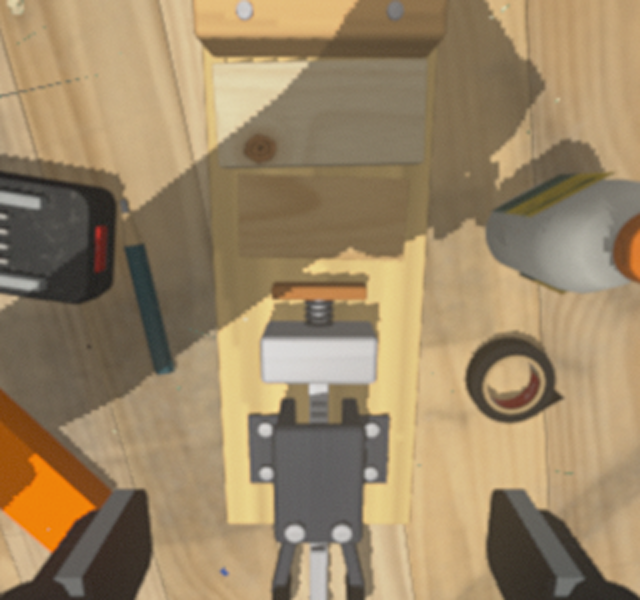

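The view shows, in crop pixels (pixel = 100+u/2, v/2):
- Fence face bottom at about v=55.
- Thick board from v=58 to 164, thin board from v=168 to 257.
- Pad face top at about v=284, jaw top from v=336 to 383.

Run:
```python
from h import *
import json
i=json.load(open('w2.json'));T=np.array(i['T']);p=np.array(i['p'])
yaw=np.radians(81);ax=np.array([T[0,0],T[1,0],0]);print(np.degrees(np.arctan2(ax[1],ax[0])))
f=lambda u,v,z:ray(i,100+u/2,v/2,z)
H=np.array([f(*q,.068) for q in [(274,425),(364,425),(362,542),(274,542)]]);c=H.mean(0)
print('housing',c,np.linalg.norm(np.roll(H,-1,0)-H,axis=1),T.T@(c-p))
for n,u,v,z in [('fence bottom edge',320,55,.04),('thick far',320,58,.04),('thick near',320,164,.04),('thin far',320,168,.032),('thin near',320,257,.032),('padface',320,284,.036),('pad back',320,299,.036),('jawfront top',320,336,.059),('jaw back',320,383,.059)]:
    q=f(u,v,z)-c;print(n,round(1000*q@ax,1))
for n,u,v,z in [('batt',50,190,.054),('bottle',560,240,.1),('pencil/blk',150,300,.01)]: print(n,f(u,v,z))
```

```text
80.68667013655885
housing [ 0.57820008 -0.00334483  0.068     ] [0.05064703 0.07642937 0.05312078 0.07644501] [-0.08639862  0.00048682  0.18809288]
fence bottom edge 229.0
thick far 227.6
thick near 177.1
thin far 175.3
thin near 127.2
padface 112.4
pad back 103.7
jawfront top 87.5
jaw back 60.1
batt [0.467361  0.1809709 0.054    ]
bottle [0.70962662 0.11988871 0.1       ]
pencil/blk [0.49018518 0.11052104 0.01      ]
```

>>> arm_command --pt "-4 0 0 0 0 0 1" --pt "-4 0 0 0 0 0 1" --pt "-4 0 0 0 0 0 1" --pt "-4 0 0 0 0 0 1" --pt "-3.5 0.1 0 0 0 0 1" --pt "0 0 4 0 0 0 1" --pt "0 0 3 0 0 0 1" --pt "0 0 0 0 0 0 1"

```text
time_s: 4.1
position: [0.5573, -0.1133, 0.1822]
orientation: [[0.167, 0.986, -0.008], [0.986, -0.167, 0.0], [-0.001, -0.008, -1.0]]
wrist_force: [-1.6, -0.1, -0.4]
gripper_width: 0.996
grip_force: 0.0
```

Run:
```python
from h import *
import cv2
s=status.get_state();i=cams.camera_info('wrist');im=cams.read_camera('wrist')[:,:,::-1]
T=np.array(s['orientation']);p=s['position'];print(p)
# predicted grip point and current lateral/housing prediction
g=cv2.resize(im,(640,480)); cv2.imwrite('pics/w3.png',g)
R,t=i['R'],i['t']
for n,q in dict(Lpred=[-.0,-.026,.0],Rpred=[0,.026,0],hand0=[0.035,0,0],mid=[0,0,0]).items():
    X=p+T@np.array(q);X=np.array([X[0],X[1],.075]);c=R@X+t;print(n,(c[:2]/c[2]*i['fx']+[i['cx'],i['cy']])*1.25)
```

```text
[ 0.5572611  -0.11334276  0.18218943]
Lpred [284.94508506 245.23516951]
Rpred [365.01123562 245.4922731 ]
hand0 [325.03237358 192.16994   ]
mid [324.94713114 245.36362167]
```

View pics/w3.png

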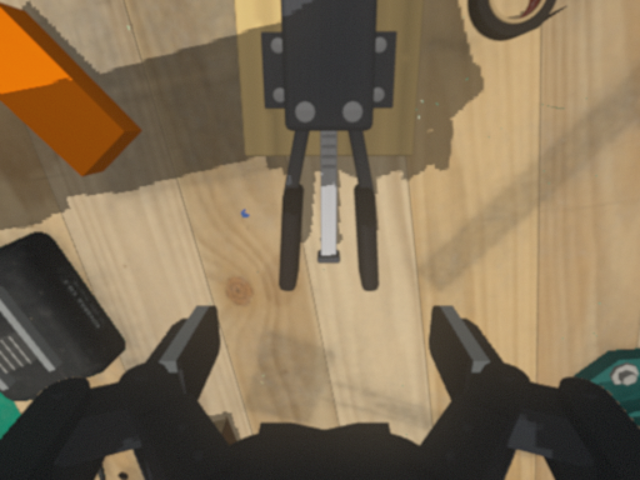

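The handles are centred at (329,238) and the TCP projects to (325,245), so I'll shift +5 mm in x and +2.5 mm in y, then descend.

>>> arm_command --pt "0.5 0.25 0 0 0 0 1" --pt "0 0 3 0 0 0 1" --pt "0 0 3 0 0 0 1" --pt "0 0 3 0 0 0 1" --pt "0 0 2.5 0 0 0 1" --pt "0 0 0 0 0 0 1" --pt "0 0 0 0 0 0 1"

```text
time_s: 4.85
position: [0.5662, -0.1049, 0.073]
orientation: [[0.162, 0.987, 0.002], [0.987, -0.162, -0.0], [0.0, 0.002, -1.0]]
wrist_force: [0.3, 0.2, 1.1]
gripper_width: 1.002
grip_force: 0.0
```

Run:
```python
from h import *
import cv2
a=cams.read_camera('scene')[:,:,::-1];b=cams.read_camera('side')[:,:,::-1]
cv2.imwrite('pics/sc_0.png',a);cv2.imwrite('pics/si_0.png',b)
a=cv2.resize(a[165:255,165:295],(585,405),interpolation=cv2.INTER_CUBIC)
cv2.imwrite('pics/v4.png',cv2.resize(np.hstack([a[:,:390],cv2.resize(b[165:275,165:285],(390,405),interpolation=cv2.INTER_CUBIC)]),None,fx=1,fy=1))
```

```text
(no output)
```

View pics/v4.png

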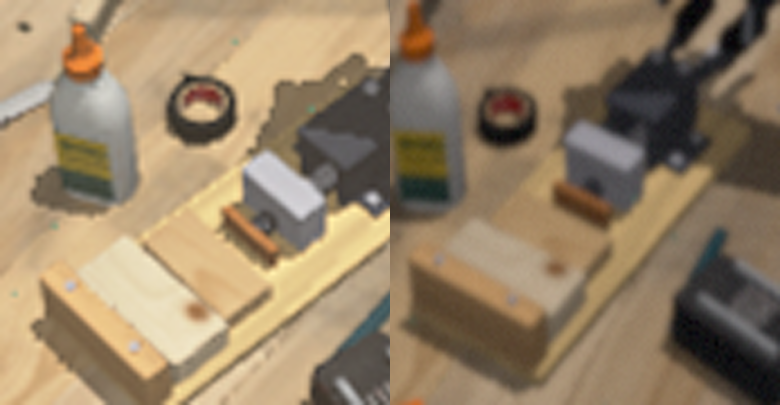

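The jaw, pad and boards are visible from both fixed cameras. I'll centre on the grip and lower to 64 mm.

>>> arm_command --pt "-0.5 -0.5 0 0 0 0 1" --pt "0 0 0.8 0 0 0 1" --pt "0 0 0 0 0 0 1" --pt "0 0 0 0 0 0 1" --pt "0 0 0 0 0 0 1"

```text
time_s: 5.45
position: [0.5591, -0.1092, 0.0634]
orientation: [[0.162, 0.987, 0.0], [0.987, -0.162, 0.0], [0.0, 0.0, -1.0]]
wrist_force: [-0.9, -0.3, -0.4]
gripper_width: 1.002
grip_force: 0.0
```

```bash
cat > look.py <<'E'
import sys,cv2
from h import *
n=sys.argv[1];s=status.get_state()
a=cams.read_camera('scene')[:,:,::-1];b=cams.read_camera('side')[:,:,::-1]
cv2.imwrite(f'pics/sc_{n}.png',a);cv2.imwrite(f'pics/si_{n}.png',b)
print(s['time_s'],s['gripper_width'],s['grip_force'],s['position'])
# shift of jaw along clamp axis by template matching of the jaw top patch
ax=np.array([.162,.987,0]);c0=np.array([.578,-.0045,0])
for cam,k,im in (('scene','sc',a),('side','si',b)):
    i=cams.camera_info(cam);pr=lambda X:(lambda c:c[:2]/c[2]*i['fx']+[i['cx'],i['cy']])(i['R']@X+i['t'])
    X=c0+ax*.074+[0,0,.050];u=np.round(pr(X)).astype(int)
    r=cv2.imread(f'pics/{k}_0.png');h=11
    t=r[u[1]-h:u[1]+h+1,u[0]-h:u[0]+h+1]
    S=5;up=lambda m:cv2.resize(m,None,fx=S,fy=S,interpolation=cv2.INTER_CUBIC)
    best=[]
    U=up(im);Tm=up(t)
    g=cv2.matchTemplate(U,Tm,cv2.TM_CCOEFF_NORMED)
    for d in np.arange(-.004,.075,.0005):
        q=(u-h)*S+(pr(X+ax*d)-pr(X))*S
        best.append((g[int(round(q[1])),int(round(q[0]))],d))
    m=max(best);print(cam,'jaw shift mm',round(m[1]*1000,1),'score',round(float(m[0]),3))
E
python3 look.py 1
python3 - <<'E'
import sys;sys.path.insert(0,'.')
from h import *
import cv2
im=cams.read_camera('wrist')[:,:,::-1];cv2.imwrite('pics/w5.png',im)
E
```

```text
5.45 1.0015965217352876 0.0 [ 0.55912193 -0.10923081  0.06335208]
scene jaw shift mm 0.0 score 0.978
side jaw shift mm 0.0 score 0.986
```

View pics/w5.png

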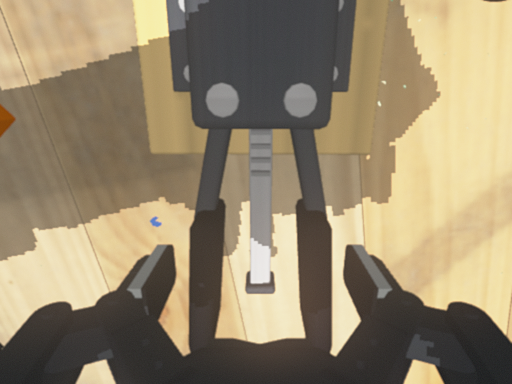

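Both handles are between the fingers and centred at u≈261, which matches the midpoint of the fingers. First stroke now: full, since it can give at most 21 mm of jaw against about 27 mm to contact.

>>> arm_command --pt "0 0 0 0 0 0 0.8" --pt "0 0 0 0 0 0 0.7" --pt "0 0 0 0 0 0 0.65" --pt "0 0 0 0 0 0 0.6" --pt "0 0 0 0 0 0 0.55" --pt "0 0 0 0 0 0 0.5" --pt "0 0 0 0 0 0 0.45" --pt "0 0 0 0 0 0 0.45"

```text
time_s: 6.4
position: [0.5596, -0.11, 0.0642]
orientation: [[0.163, 0.987, 0.001], [0.987, -0.163, -0.001], [-0.001, 0.001, -1.0]]
wrist_force: [-2.0, -1.9, 8.1]
gripper_width: 0.454
grip_force: 5.4
```

```bash
python3 look.py 2
```

```text
6.4 0.45371776610357534 5.387083418900147 [ 0.55961936 -0.110025    0.06422607]
scene jaw shift mm 19.0 score 0.764
side jaw shift mm 20.0 score 0.94
```

>>> arm_command --pt "0 0 0 0 0 0 0.6" --pt "0 0 0 0 0 0 0.8" --pt "0 0 0 0 0 0 0.85" --pt "0 0 0 0 0 0 0.85" --pt "0 0 0 0 0 0 0.85"

```text
time_s: 7.0
position: [0.5586, -0.1092, 0.0631]
orientation: [[0.162, 0.987, -0.001], [0.987, -0.162, 0.0], [0.0, -0.001, -1.0]]
wrist_force: [-0.7, -0.7, 0.1]
gripper_width: 0.855
grip_force: 0.0
```

```bash
python3 look.py 3
```

```text
7.0 0.8546369054768541 0.0 [ 0.55860474 -0.10918491  0.06305281]
scene jaw shift mm 19.0 score 0.764
side jaw shift mm 20.0 score 0.939
```

>>> arm_command --pt "0 0 0 0 0 0 0.8" --pt "0 0 0 0 0 0 0.75" --pt "0 0 0 0 0 0 0.7" --pt "0 0 0 0 0 0 0.65" --pt "0 0 0 0 0 0 0.62" --pt "0 0 0 0 0 0 0.6" --pt "0 0 0 0 0 0 0.6"

```text
time_s: 7.8
position: [0.5596, -0.1096, 0.0639]
orientation: [[0.162, 0.987, 0.001], [0.987, -0.162, -0.001], [-0.0, 0.001, -1.0]]
wrist_force: [0.1, -1.0, 4.3]
gripper_width: 0.601
grip_force: 4.3
```

```bash
python3 look.py 4
```

```text
7.8 0.6010014879713144 4.286744222044945 [ 0.55958241 -0.1096452   0.06391231]
scene jaw shift mm 20.5 score 0.734
side jaw shift mm 21.0 score 0.932
```

>>> arm_command --pt "0 0 0 0 0 0 0.57" --pt "0 0 0 0 0 0 0.54" --pt "0 0 0 0 0 0 0.51" --pt "0 0 0 0 0 0 0.51" --pt "0 0 0 0 0 0 0.51"

```text
time_s: 8.4
position: [0.5596, -0.1099, 0.0642]
orientation: [[0.163, 0.987, 0.001], [0.987, -0.163, -0.001], [-0.001, 0.001, -1.0]]
wrist_force: [-0.4, -1.6, 8.3]
gripper_width: 0.509
grip_force: 5.1
```

```bash
python3 look.py 5
```

```text
8.4 0.5094924046911782 5.092839791414008 [ 0.55962974 -0.10992947  0.06415326]
scene jaw shift mm 26.5 score 0.644
side jaw shift mm 27.0 score 0.897
```

>>> arm_command --pt "0 0 0 0 0 0 0.48" --pt "0 0 0 0 0 0 0.45" --pt "0 0 0 0 0 0 0.44" --pt "0 0 0 0 0 0 0.44" --pt "0 0 0 0 0 0 0.44"

```text
time_s: 9.0
position: [0.5596, -0.1101, 0.0645]
orientation: [[0.163, 0.987, 0.001], [0.987, -0.163, -0.002], [-0.001, 0.001, -1.0]]
wrist_force: [-1.1, -2.3, 10.6]
gripper_width: 0.442
grip_force: 10.8
```

```bash
python3 look.py 6;python3 - <<'E'
import cv2,numpy as np
a=cv2.imread('pics/sc_6.png');b=cv2.imread('pics/si_6.png')
a=cv2.resize(a[165:255,165:252],(400,414),interpolation=cv2.INTER_CUBIC);b=cv2.resize(b[170:275,165:265],(400,414),interpolation=cv2.INTER_CUBIC)
cv2.imwrite('pics/v6.png',np.hstack([a,b]))
E
```

```text
9.0 0.4416186408096229 10.792864607647061 [ 0.55958606 -0.11014137  0.06446122]
scene jaw shift mm 33.0 score 0.557
side jaw shift mm 30.5 score 0.853
```

View pics/v6.png

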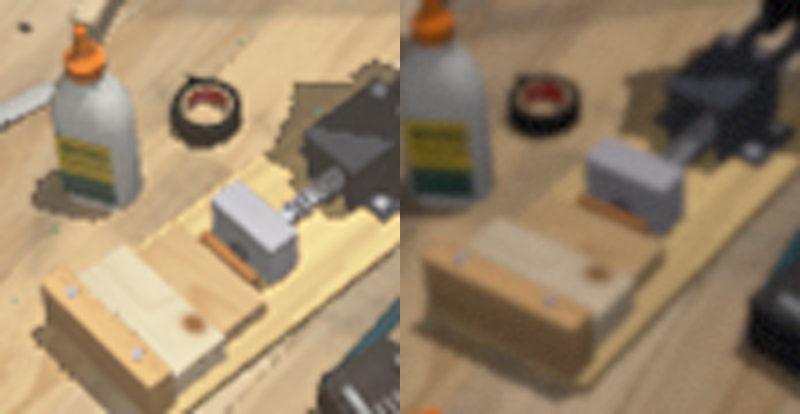

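The boards look closed up and the pad is touching. Grip force has risen from 5 to 11 N. Releasing lets the jaw spring back to 2–3 mm of pad compression, which gives me a clean reference. After that I'll do a controlled last stroke.

>>> arm_command --pt "0 0 0 0 0 0 0.55" --pt "0 0 0 0 0 0 0.7" --pt "0 0 0 0 0 0 0.8" --pt "0 0 0 0 0 0 0.85" --pt "0 0 0 0 0 0 0.85" --pt "0 0 0 0 0 0 0.85"

```text
time_s: 9.7
position: [0.5586, -0.1092, 0.0631]
orientation: [[0.162, 0.987, -0.001], [0.987, -0.162, 0.0], [-0.0, -0.001, -1.0]]
wrist_force: [0.2, 0.9, -0.6]
gripper_width: 0.848
grip_force: 0.0
```

```bash
cat > look2.py <<'E'
import sys,cv2
from h import *
# look2.py ref_name new_name ref_shift_mm : jaw (z .05) and pad-top shifts relative to ref picture
r0,n,d0=sys.argv[1],sys.argv[2],float(sys.argv[3])/1000
s=status.get_state()
ims={'scene':('sc',),'side':('si',)}
print(round(s['time_s'],2),s['gripper_width'],s['grip_force'])
ax=np.array([.162,.987,0]);c0=np.array([.578,-.0045,0])
for cam,k in (('scene','sc'),('side','si')):
    import os
    fn=f'pics/{k}_{n}.png'
    if not os.path.exists(fn): cv2.imwrite(fn,cams.read_camera(cam)[:,:,::-1])
    i=cams.camera_info(cam);pr=lambda X:(lambda c:c[:2]/c[2]*i['fx']+[i['cx'],i['cy']])(i['R']@X+i['t'])
    X=c0+ax*(.078+d0)+[0,0,.050];u=np.round(pr(X)).astype(int);h=9
    P=[cv2.cvtColor(cv2.imread(f'pics/{k}_{m}.png'),cv2.COLOR_BGR2GRAY) for m in (r0,n)]
    S=8;U,V=[cv2.resize(m,None,fx=S,fy=S,interpolation=cv2.INTER_CUBIC) for m in P]
    a=(u-h)*S;w=(2*h+1)*S;t=U[a[1]:a[1]+w,a[0]:a[0]+w]
    g=cv2.matchTemplate(V,t,cv2.TM_CCOEFF_NORMED);B=[]
    for d in np.arange(-.015,.025,.00025):
        q=a+(pr(X+ax*d)-pr(X))*S;B.append((g[int(round(q[1])),int(round(q[0]))],d))
    m=max(B);print(cam,'shift vs ref mm',round(m[1]*1000,2),'score',round(float(m[0]),3))
E
for a in "5 6 27" "2 5 19.5" "2 6 19.5" "6 7 31.5" ; do echo $a; python3 look2.py $a; done
```

```text
5 6 27
9.7 0.8478166875677845 0.0
scene shift vs ref mm 4.0 score 0.955
side shift vs ref mm 3.25 score 0.981
2 5 19.5
9.7 0.8478166875677845 0.0
scene shift vs ref mm 8.0 score 0.947
side shift vs ref mm 7.5 score 0.983
2 6 19.5
9.7 0.8478166875677845 0.0
scene shift vs ref mm 13.5 score 0.891
side shift vs ref mm 10.75 score 0.946
6 7 31.5
9.7 0.8478166875677845 0.0
scene shift vs ref mm -4.25 score 0.951
side shift vs ref mm -3.25 score 0.981
```

>>> arm_command --pt "0 0 0 0 0 0 0.8" --pt "0 0 0 0 0 0 0.75" --pt "0 0 0 0 0 0 0.71" --pt "0 0 0 0 0 0 0.68" --pt "0 0 0 0 0 0 0.65" --pt "0 0 0 0 0 0 0.65" --pt "0 0 0 0 0 0 0.65"

```text
time_s: 10.5
position: [0.5596, -0.1095, 0.0636]
orientation: [[0.162, 0.987, 0.001], [0.987, -0.162, -0.0], [-0.0, 0.001, -1.0]]
wrist_force: [2.7, -1.5, 1.5]
gripper_width: 0.651
grip_force: 1.4
```

```bash
python3 look2.py 7 8 27.8
```

```text
10.5 0.6509972097509694 1.4263301203027368
scene shift vs ref mm 0.25 score 1.0
side shift vs ref mm 0.25 score 0.999
```

>>> arm_command --pt "0 0 0 0 0 0 0.63" --pt "0 0 0 0 0 0 0.61" --pt "0 0 0 0 0 0 0.6" --pt "0 0 0 0 0 0 0.6" --pt "0 0 0 0 0 0 0.6"

```text
time_s: 11.1
position: [0.5596, -0.1095, 0.0637]
orientation: [[0.162, 0.987, 0.001], [0.987, -0.162, -0.0], [-0.0, 0.001, -1.0]]
wrist_force: [2.9, -1.8, 5.2]
gripper_width: 0.601
grip_force: 4.6
```

```bash
python3 look2.py 7 9 27.8
```

```text
11.1 0.6011635415534511 4.585488438606262
scene shift vs ref mm 0.25 score 0.998
side shift vs ref mm 0.25 score 0.998
```

>>> arm_command --pt "0 0 0 0 0 0 0.585" --pt "0 0 0 0 0 0 0.57" --pt "0 0 0 0 0 0 0.56" --pt "0 0 0 0 0 0 0.56" --pt "0 0 0 0 0 0 0.56"

```text
time_s: 11.7
position: [0.5596, -0.1097, 0.0641]
orientation: [[0.162, 0.987, 0.001], [0.987, -0.162, -0.001], [-0.001, 0.001, -1.0]]
wrist_force: [1.5, -1.6, 9.9]
gripper_width: 0.561
grip_force: 7.4
```

```bash
python3 look2.py 7 10 27.8
```

```text
11.7 0.5608178554507512 7.418831437826157
scene shift vs ref mm 2.25 score 0.977
side shift vs ref mm 2.0 score 0.991
```

>>> arm_command --pt "0 0 0 0 0 0 0.55" --pt "0 0 0 0 0 0 0.54" --pt "0 0 0 0 0 0 0.53" --pt "0 0 0 0 0 0 0.53" --pt "0 0 0 0 0 0 0.53"

```text
time_s: 12.3
position: [0.5596, -0.1099, 0.0644]
orientation: [[0.163, 0.987, 0.001], [0.987, -0.163, -0.001], [-0.001, 0.001, -1.0]]
wrist_force: [0.3, -2.8, 11.5]
gripper_width: 0.53
grip_force: 8.9
```

```bash
python3 look2.py 7 11 27.8; python3 look2.py 6 11 31.5
```

```text
12.3 0.5304525127145445 8.857288509607315
scene shift vs ref mm 4.5 score 0.952
side shift vs ref mm 3.75 score 0.981
12.4 0.5333434099365596 8.856829404830933
scene shift vs ref mm 0.25 score 1.0
side shift vs ref mm 0.25 score 0.998
```

>>> arm_command --pt "0 0 0 0 0 0 0.52" --pt "0 0 0 0 0 0 0.51" --pt "0 0 0 0 0 0 0.5" --pt "0 0 0 0 0 0 0.49" --pt "0 0 0 0 0 0 0.48" --pt "0 0 0 0 0 0 0.48" --pt "0 0 0 0 0 0 0.48" --pt "0 0 0 0 0 0 0.48"

```text
time_s: 13.2
position: [0.5596, -0.1101, 0.0649]
orientation: [[0.163, 0.987, 0.001], [0.987, -0.163, -0.002], [-0.002, 0.001, -1.0]]
wrist_force: [-0.8, -2.4, 16.7]
gripper_width: 0.485
grip_force: 11.2
```

```bash
python3 look2.py 7 12 27.8; python3 look2.py 6 12 31.5;python3 - <<'E'
import cv2,numpy as np
o=[]
for n in (2,12):
    a=cv2.imread(f'pics/sc_{n}.png');b=cv2.imread(f'pics/si_{n}.png')
    o.append(np.hstack([cv2.resize(a[190:250,170:250],(400,300),interpolation=cv2.INTER_CUBIC),cv2.resize(b[195:270,165:265],(400,300),interpolation=cv2.INTER_CUBIC)]))
cv2.imwrite('pics/v12.png',np.vstack(o))
E
```

```text
13.2 0.4850536931441608 11.190735383424908
scene shift vs ref mm 8.25 score 0.915
side shift vs ref mm 6.0 score 0.951
13.3 0.48419213641840075 11.19036212330684
scene shift vs ref mm 2.5 score 0.966
side shift vs ref mm 2.5 score 0.986
```

View pics/v12.png

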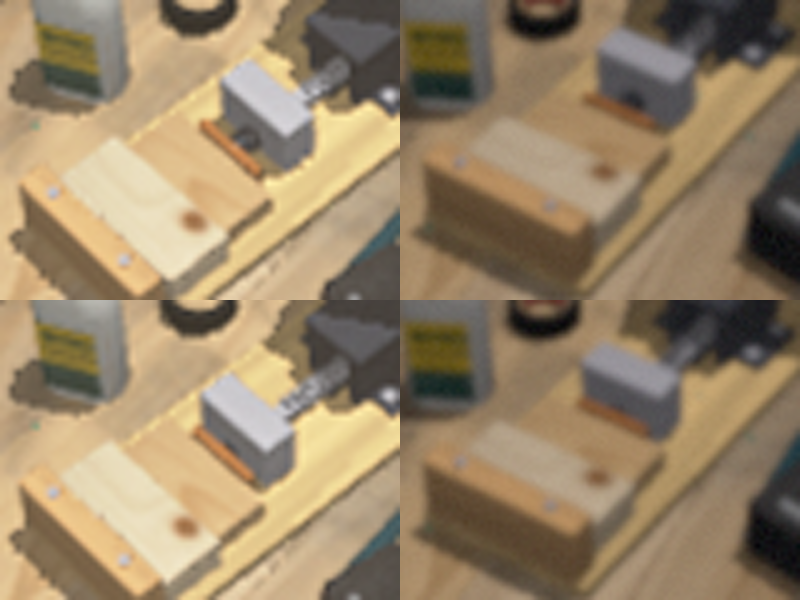

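The boards are butted together against the fence and the pad is visibly part-compressed. The jaw is about 7 mm past the reference, so the pad is at about 9.4 mm. I'll make one small trim and hold.

>>> arm_command --pt "0 0 0 0 0 0 0.476" --pt "0 0 0 0 0 0 0.476" --pt "0 0 0 0 0 0 0.476" --pt "0 0 0 0 0 0 0.476" --pt "0 0 0 0 0 0 0.476" --pt "0 0 0 0 0 0 0.476"

```text
time_s: 13.9
position: [0.5596, -0.1101, 0.0649]
orientation: [[0.163, 0.987, 0.001], [0.987, -0.163, -0.002], [-0.002, 0.001, -1.0]]
wrist_force: [-1.1, -2.9, 16.4]
gripper_width: 0.479
grip_force: 11.4
```

```bash
python3 look2.py 12 13 34.5; python3 -c "
from plant import job_done
print(job_done())"
```

```text
13.9 0.4786370152521051 11.404833504930139
scene shift vs ref mm 0.25 score 0.998
side shift vs ref mm 0.25 score 0.998
the job is handed in; nothing more can be done
None
```

I handed the job in at 13.9 s with the gripper still squeezing the handles: the boards look closed up against the fence and I estimate the pad is about 9.5 mm in of 20, give or take 1–2 mm, though the hand-in gave no verdict.

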